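Pour the small test balls out past a sorting card

ROBOT

A 6-joint arm with a two-finger parallel gripper is mounted at the origin on the work surface. World frame = base frame: x ahead of the robot, y to its left, z up, the work surface at z = 0. Lengths are in mm, angles in rad, forces in N, time in s.
With the tool pointing down it reaches from about 275 to 825 mm from the base axis. Payload 4.9 kg.
Tool frame: the origin (TCP) lies midway between the tips of the shut fingers; the grasp point (between the pads) lies 19 mm behind it; z points along the fingers, y is the line along which they close (so a half turn about z gives the same grasp; the last joint's range is limited). The gripper opens to 85 mm and grips with 20 to 120 N. Pads are 22 mm wide; open, the fingers measure 114 mm over their backs; the gripper's body (76 mm by 85 mm) begins 54 mm behind the grasp point. The pads swing forward as they close: fully open they stand 13 mm farther back than shut.
Start: joints at [-1.338, 0.326, -0.193, 1.052, 0, 1.437], TCP at [197.259, -513.427, 231.281] pointing down, gripper open.
Joint ranges: [-2.65, 2.65], [-0.97, 1.79], [-1.3, 1.35], [-1.93, 2.1], [-1.47, 1.37], [-3.14, 3.14]. Speed limits (rad/s): [2.57, 2.57, 3.14, 3.14, 3.14, 3.14].

INTERFACE

Orientations are given as a unit quaternion [w, x, y, z].
In Python, from cell import r, optics gives the robot as it stands.
- The arm moves only by the tool drive_tool, never from a script. Its arguments are lists of equal length, an entry for each row: "fingers": the opening in per cent of the stroke, from 0 (shut) to 100 (fully open); "linear": the shift along the tool's x, y, z in m, a list of three; "spin": the turn about the tool's z in degrees. In form: {"fingers": [fingers, ...], "linear": [[tx, ty, tz], ...], "spin": [spin, ...]}. A call has 1 to 20 rows; each row is the pose to reach, as a shift and turn from the pose commanded when the call began, along the tool's axes at that moment; what a row does not reach only later rows make up. A row lasts 1/12 s, in which the tool goes at most 41.7 mm and 7.16 degrees, less where a joint would pass 70% of its speed; a pose out of reach is approached as far as the arm can. A call with a gripper value outside its range is refused whole. The fingers move at their own pace and stop on an object; "newtons" is the grip in N (left out, the last holds). Time passes only in rows, so rows that repeat a pose let the fingers close. It gives the time, the measured TCP pose, the force, the opening and the grip force at its end, in the units of the state.
- r.state(): the state, without advancing time (a new reading comes with each control period).
- optics.capture(name): name is "scene" or "side" or "wrist"; returns (picture, depth): 420x560x3 uint8, red, green, blue; 420x560 float32, mm along the optical axis (not along the pixel's ray), 0 where there is no reading.
- optics.camera_model(name): a dict with "intrinsics" (3x3 intrinsics, pixels), "world_from_camera" (4x4, takes a point from camera to world coordinates); the wrist camera has in their place "T_tool_cam" (4x4, takes a point from camera to tool coordinates, whose origin is the TCP and whose axes are the flange's). Camera axes: x right, y up, looking along -z (the intrinsics and any distortion apply to the point x, -y, -z); pixel columns grow to the right and rows downward; lengths in mm; the calibration is good to about 2 mm. A picture is of the moment at which its call begins: read the wrist's pose just before it. camera_model takes no time and is no camera call.
- r.sign_off(): hands the job in; it is judged then, once.
The state is a dict: "time": time; "qpos": joint angles; "joint_vel": joint speeds; "joint_efforts": joint torques, N m; "position": TCP position; "orientation": TCP orientation; "force": force on the tool from outside, world axes, zero at the start; "wrist_torque": the same for the moment, N m; "opening": opening from 0.0 (shut) to 1.0 (fully open); "grasp_force": force on a finger pad.
Only numpy, scipy, OpenCV 4.12 (cv2) and the standard library are available. Lean on these libraries where they do the work, as an engineer would, in place of code of your own. Each camera call takes 0.05 s, during which the arm holds its last target. There are 200 camera calls.

TASK

Lay the flat sorting card across the rim of the tipping dish so that only a narrow slot stays open at the pouring lip, high enough for the small steel balls but too low for the large ones, and with the card held there tip the dish until all four small balls have run out into the catch tray. Keep both large balls in the dish, let it come back level, then put the card down flat on the bench and let go of it, leaving the other things on the bench where they are.

Things in the scene. Friction and masses are not known exactly. Their poses are not given: they have to be found in the camera images.
- card: flat aluminium sorting card on the bench, left or right of the stand: 90 mm (x) by 188 mm (y), 4 mm thick, about 150 g. Upright black handle block on top, 30 mm (x) by 22 mm (y), rising 45 mm above the card, centred 25 mm to -x of the card's middle, i.e. 20 mm behind the long front edge at x = -45 mm. Origin: middle of the underside, z up
- stand: grey fixed stand of the tipping dish, with a black catch tray fixed in front. Origin: on the bench below the dish's middle; -x is the pouring side with the tray, roughly towards the robot; y runs along the hinge. Two uprights at y = +-118 mm (12 mm thick, 30 mm in x), topping out at 128 mm, 6 mm below the level rim
- hinge (a point): middle of the dish's hinge axis (along the stand's y), 120 mm above the bench on the dish's centre line, 14 mm below the plane of its rim (rim at z = 134 mm when level); axes as the stand
- dish (a joint): tip angle of the round steel dish, rad: 0 = level, where a spring returns it when let go; grows as the -x lip goes down; hard stop at 0.7. Torque needed about 0.15 N m at the start, 0.33 N m at the stop (about 6 N down on the rim 55 mm from the hinge). The balls run out only well past 0.5: tip it to the stop, and rock it if one stays behind
- dish_floor (a point): middle of the dish's inner floor; turns with the dish. Shallow conical dish: rim 208 mm across outside, 204 inside, floor flat for 82 mm and 28 mm below the rim, inner wall rising at 25 degrees. With the card flat on the rim and its front edge d mm from the dish's middle on the pouring side, the slot at its middle between edge and wall is about 0.42 x (102 - d) mm high: 20 mm for d = 55
- tray_floor (a point): middle of the catch tray's rubber floor, 8 mm above the bench, 145 mm to -x of the stand's origin; the tray is 170 mm (x) by 180 mm (y) inside, walls 40 mm high; axes as the stand
- ball0: small steel ball, 14 mm across, 11 g, in the dish; origin at its centre
- ball1: small steel ball, 14 mm across, 11 g, in the dish; origin at its centre
- ball2: small steel ball, 14 mm across, 11 g, in the dish; origin at its centre
- ball3: small steel ball, 14 mm across, 11 g, in the dish; origin at its centre
- big0: large steel ball, 25 mm across, 64 g, in the dish; origin at its centre
- big1: large steel ball, 25 mm across, 64 g, in the dish; origin at its centre
- mount_box: bystander: low open wooden box of specimens, 90 x 140 x 25 mm, on the bench to the side opposite the card
- spare_mount: bystander: black cylindrical mounted specimen, 25 mm across, 24 mm tall, standing on the bench
- brush: bystander: hand brush lying on the bench
- loupe: bystander: black eye loupe, 44 mm across, 40 mm tall, standing on the bench
There are look-alikes about, which are no part of the job. What is meant by the card is not yellow, and is the smaller of those in its own colour.

How it is judged (in metres and radians):
On the way:
1. the dish is tipped (past 0.4 rad) with the card pressing on it (value of joint dish above 0.4 rad and contact force between card and stand above 0.3 N), for 0.1 s.
At the end, for the whole second after the job is handed in: All four small balls are inside the catch tray (within its walls, under 30 mm above its floor), both large balls are inside the dish (centre within 95 mm of its middle), the dish is back level (under 0.06 rad), and the card lies flat on the bench (underside under 10 mm, tilt under 0.1 rad), at rest (value of joint dish below 0.06 rad and height (world z) of card between -0.01 and 0.01 m and angle between card's own z axis and vertical below 0.1 rad and linear speed of card below 0.03 m/s and x of ball0 in the frame of tray_floor between -0.088 and 0.088 m and y of ball0 in the frame of tray_floor between -0.093 and 0.093 m and z of ball0 in the frame of tray_floor between 0 and 0.03 m and x of ball1 in the frame of tray_floor between -0.088 and 0.088 m and y of ball1 in the frame of tray_floor between -0.093 and 0.093 m and z of ball1 in the frame of tray_floor between 0 and 0.03 m and x of ball2 in the frame of tray_floor between -0.088 and 0.088 m and y of ball2 in the frame of tray_floor between -0.093 and 0.093 m and z of ball2 in the frame of tray_floor between 0 and 0.03 m and x of ball3 in the frame of tray_floor between -0.088 and 0.088 m and y of ball3 in the frame of tray_floor between -0.093 and 0.093 m and z of ball3 in the frame of tray_floor between 0 and 0.03 m and horizontal distance between each of big0, big1 and dish_floor below 0.095 m and z of big0 in the frame of dish_floor between 0 and 0.045 m and z of big1 in the frame of dish_floor between 0 and 0.045 m); the robot touches nothing.
It fails at once if a bystander is moved by more than 30 mm (distance of any of mount_box, spare_mount, brush, loupe from where it was at the start of the episode above 0.03 m).
It also fails if it takes over 64 s, if anything falls off the work surface, if the arm or the gripper's body presses on something with over 40 N, if the wrist force passes 120 N, or if a joint passes its speed limit or range.

## Working session

There is one attempt and no reset: what is moved stays moved. The work goes in short steps, Python scripts to look and compute and a tool call to move; the robot and the scene stay as the last step left them, time stands still between calls to the robot, and variables do not carry over. Pictures are saved under pics/ and viewed, at most 10 in all, crops included, and the job is handed in when it is done.

Besides the shell and the picture viewer there is one more tool, called after "Call:" as name(argument=value, ...) on one line, values as JSON. drive_tool: Moves the arm, as the interface text tells. Its arguments: {"type":"object","properties":{"fingers":{"type":"array"},"linear":{"type":"array"},"spin":{"type":"array"},"newtons":{"type":"number"}},"required":["fingers","linear","spin"]}

```bash
mkdir -p pics; cat > h.py <<'E'
import numpy as np, cv2
from cell import r, optics
from scipy.spatial.transform import Rotation as R
def Rq(q): return R.from_quat([q[1],q[2],q[3],q[0]]).as_matrix()
def cap(name):
    s=r.state(); im,d=optics.capture(name); m=optics.camera_model(name)
    if name=='wrist':
        T=np.eye(4);T[:3,:3]=Rq(s['orientation']);T[:3,3]=s['position']
        M=T@np.array(m['T_tool_cam'])
    else: M=np.array(m['world_from_camera'])
    K=np.array(m['intrinsics']); v,u=np.mgrid[:420,:560]
    P=np.stack([(u-K[0,2])/K[0,0]*d,-(v-K[1,2])/K[1,1]*d,-d],-1)
    W=P@M[:3,:3].T+M[:3,3]; W[d==0]=np.nan
    return im,d,W,m
def save(n,im): cv2.imwrite('pics/'+n,cv2.cvtColor(im,cv2.COLOR_RGB2BGR))
E
python3 - <<'E'
from h import *
for n in('scene','side'):
    im,d,W,m=cap(n); np.savez('/tmp/'+n,im=im,W=W); save(n+'.png',im)
    print({k:v for k,v in m.items() if k not in('intrinsics',)})
s=r.state();print(s['position'],s['orientation'],s['time'])
E
```

```text
{'world_from_camera': array([[-7.80378592e-01, -4.04946020e-01,  4.76474526e-01,
         9.97998172e+02],
       [ 6.25237880e-01, -5.16669373e-01,  5.84919099e-01,
         6.78024593e+02],
       [ 9.31913353e-03,  7.54368266e-01,  6.56385309e-01,
         8.11598961e+02],
       [ 0.00000000e+00,  0.00000000e+00,  0.00000000e+00,
         1.00000000e+00]])}
{'world_from_camera': array([[ 9.37508145e-01,  1.75128794e-01, -3.00679870e-01,
         3.03946515e+01],
       [-3.47959807e-01,  4.75728230e-01, -8.07840717e-01,
        -1.15705820e+03],
       [ 1.56573216e-03,  8.61981761e-01,  5.06936871e-01,
         8.38024818e+02],
       [ 0.00000000e+00,  0.00000000e+00,  0.00000000e+00,
         1.00000000e+00]])}
[ 197.12561384 -512.88586738  230.59071167] [-7.88373582e-04  9.83229447e-01  1.82371132e-01 -4.97162271e-05] 0.1
```

View pics/scene.png

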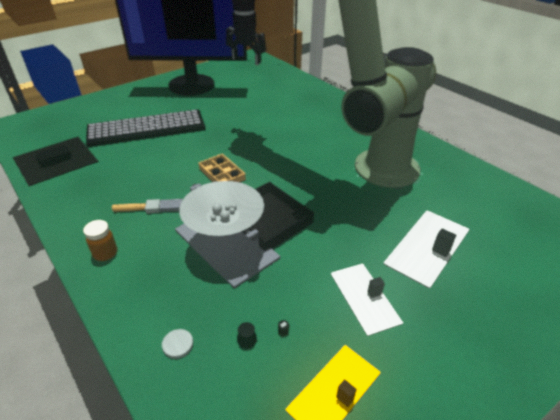

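View pics/side.png

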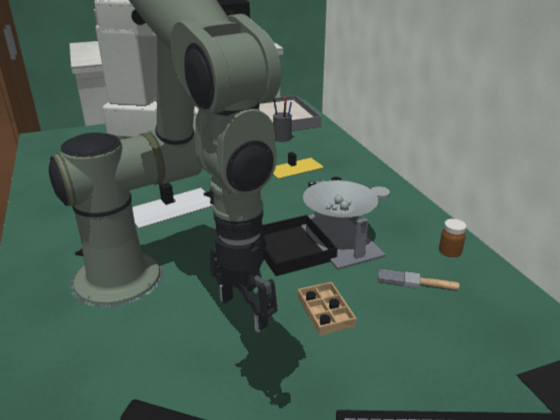

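The scene view shows three card-like plates: a white one at (427,247), a white one at (367,298) and a yellow one at (335,387). The dish is at (222,210) with the tray at (275,215). Yellow is ruled out, and of the two white ones the one at (367,298) looks smaller. I'll measure both and check in a crop.

```bash
python3 - <<'E'
from h import *
z=np.load('/tmp/scene.npz');im=z['im'];W=z['W']
g=im.astype(int)
# bright, unsaturated, low
m=((g.min(-1)>130)&(W[...,2]<20)&(W[...,2]>-10)).astype(np.uint8)
n,l,st,c=cv2.connectedComponentsWithStats(m)
for i in range(1,n):
    if st[i,4]<300: continue
    p=W[l==i]; print(c[i].round(),st[i,4],p[:,2].mean().round(1))
    rr=cv2.minAreaRect(p[:,:2].astype(np.float32)); print(rr, cv2.boxPoints(rr).round(0).tolist())
# handles
for (u0,u1,v0,v1) in((360,390,270,302),(430,460,225,260)):
    s=np.zeros(m.shape,bool); s[v0:v1,u0:u1]=1
    t=s&(W[...,2]>40)&(W[...,2]<60)
    p=W[t]; print('handle',len(p),cv2.minAreaRect(p[:,:2].astype(np.float32)),np.median(p,0))
# rim of dish
s=np.zeros(m.shape,bool); s[175:245,170:275]=1
for a,b in((127,140),):
    p=W[s&(W[...,2]>a)&(W[...,2]<b)]; 
    print('rim',len(p),cv2.minEnclosingCircle(p[:,:2].astype(np.float32)))
# stand base plate, tray top walls
b=np.zeros(m.shape,bool); b[170:290,170:320]=1
p=W[b&(W[...,2]>36)&(W[...,2]<52)&(g.max(-1)<70)]; print('tray',len(p),cv2.minAreaRect(p[:,:2].astype(np.float32)))
cv2.imwrite('pics/crop.png',cv2.cvtColor(cv2.resize(im[190:420,270:500],None,fx=2.6,fy=2.6,interpolation=cv2.INTER_CUBIC),cv2.COLOR_RGB2BGR))
cv2.imwrite('pics/crop2.png',cv2.cvtColor(cv2.resize(im[160:300,160:330],None,fx=4,fy=4,interpolation=cv2.INTER_CUBIC),cv2.COLOR_RGB2BGR))
E
```

```text
[424. 249.] 3001 3.4
((190.3465118408203, 307.44073486328125), (278.86322021484375, 131.05506896972656), 12.62396240234375) [[40.0, 341.0], [69.0, 213.0], [341.0, 274.0], [312.0, 402.0]]
[365. 300.] 2408 2.1
((450.1861877441406, 318.77459716796875), (195.77439880371094, 96.91683959960938), 72.21589660644531) [[374.0, 240.0], [466.0, 211.0], [526.0, 397.0], [434.0, 427.0]]
[177. 342.] 631 10.5
((860.242431640625, 156.9610595703125), (62.606178283691406, 69.48062133789062), 8.8912992477417) [[824.0, 186.0], [835.0, 118.0], [897.0, 127.0], [886.0, 196.0]]
handle 119 ((429.10595703125, 330.28240966796875), (23.652130126953125, 30.630990982055664), 69.03477478027344) [430.88785713 330.37332981  46.94640173]
handle 116 ((195.95362854003906, 351.61053466796875), (22.803834915161133, 48.05354690551758), 41.45235824584961) [200.79782974 350.82420994  49.89430265]
rim 918 ((613.5430297851562, -26.5323486328125), 124.97652435302734)
tray 218 ((506.711181640625, -22.41020965576172), (273.1090393066406, 192.81063842773438), 10.854381561279297)
```

View pics/crop.png

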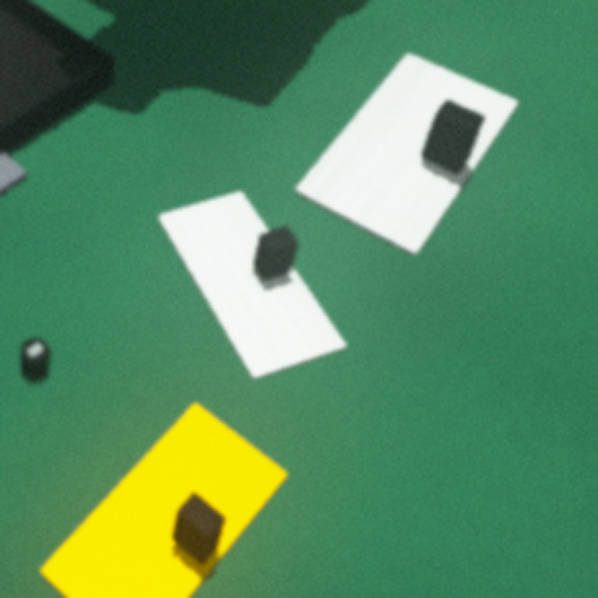

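View pics/crop2.png

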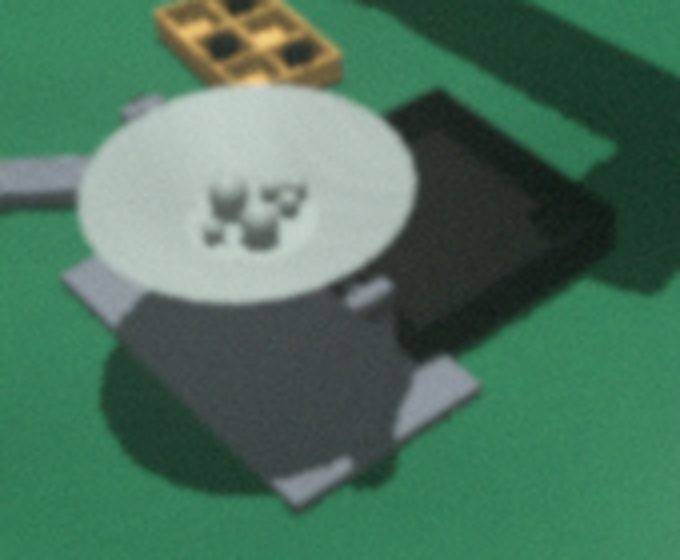

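The crop confirms it. Of the two white cards, the one at (367,298) is the smaller (about 97×196 mm measured, against 131×279), so that is the sorting card, with its handle at (375,288). Next I'll move above its handle.

Call:
drive_tool(fingers=[100,100,100,100,100,100,100,100,100,100,100,100,100,100,100,100,100,100,100,100], linear=[[0.518,-0.703,0.03],[0.518,-0.703,0.03],[0.518,-0.703,0.03],[0.518,-0.703,0.03],[0.518,-0.703,0.03],[0.518,-0.703,0.03],[0.518,-0.703,0.03],[0.518,-0.703,0.03],[0.518,-0.703,0.03],[0.518,-0.703,0.03],[0.518,-0.703,0.03],[0.518,-0.703,0.03],[0.518,-0.703,0.03],[0.518,-0.703,0.03],[0.518,-0.703,0.03],[0.518,-0.703,0.03],[0.518,-0.703,0.03],[0.518,-0.703,0.03],[0.518,-0.703,0.03],[0.518,-0.703,0.03]], spin=[-141,-141,-141,-141,-141,-141,-141,-141,-141,-141,-141,-141,-141,-141,-141,-141,-141,-141,-141,-141])

```text
time: 1.77
position: [417.7, 291.9, 202.2]
orientation: [-0.0, 0.153, 0.988, -0.0]
force: [1.0, -1.1, 0.4]
opening: 1.005
grasp_force: 0.0
```

```bash
python3 - <<'E'
from h import *
im,d,W,m=cap('wrist'); save('wrist1.png',im); s=r.state();print(s['position'],s['orientation'],s['qpos'])
print(m['T_tool_cam'])
g=im.astype(int)
a=((g.min(-1)>130)&(np.abs(W[...,2]-4)<8)).astype(np.uint8)
n,l,st,c=cv2.connectedComponentsWithStats(a)
for i in range(1,n):
    if st[i,4]>1500: p=W[l==i]; print(c[i],st[i],cv2.minAreaRect(p[:,:2].astype(np.float32)),np.median(p[:,2]))
p=W[(W[...,2]>40)&(W[...,2]<58)&(g.max(-1)<90)];print('handle',len(p),cv2.minAreaRect(p[:,:2].astype(np.float32)),np.median(p,0))
# scene: rim ellipse & uprights/baseplate
z=np.load('/tmp/scene.npz');im=z['im'].astype(int);W=z['W'];m=optics.camera_model('scene');K=np.array(m['intrinsics']);M=np.array(m['world_from_camera'])
def ray(uv,h):
    uv=np.atleast_2d(uv); D=np.stack([(uv[:,0]-K[0,2])/K[0,0],-(uv[:,1]-K[1,2])/K[1,1],-np.ones(len(uv))],-1)@M[:3,:3].T
    return (M[:3,3]+D*((h-M[2,3])/D[:,2])[:,None])
print([k for k in m])
b=(im.min(-1)>120).astype(np.uint8); b[:175]=0;b[245:]=0;b[:,:170]=0;b[:,275:]=0
cs,_=cv2.findContours(b,cv2.RETR_EXTERNAL,cv2.CHAIN_APPROX_NONE); cc=max(cs,key=cv2.contourArea)[:,0].astype(float)
q=ray(cc,134)[:,:2]
A=np.c_[2*q,np.ones(len(q))]; x=np.linalg.lstsq(A,(q**2).sum(1),rcond=None)[0]; print('dish',x[:2],np.sqrt(x[2]+x[0]**2+x[1]**2))
res=np.hypot(*(q-x[:2]).T);print(res.std())
# crop2 pts: tray outer top corners (z=40+? ~48) crop/4+160
t=np.array([[437,90],[614,215],[418,355]])/4+160; print('tray top',ray(t,45).round(1))
u=np.array([[140,103],[370,290]])/4+160; print('uprights',ray(u,128).round(1))
e=np.array([[480,388],[298,508]])/4+160; print('base corners',ray(e,5).round(1))
E
```

```text
[420.11098746 298.35848429 201.86954853] [3.20978113e-04 1.50006280e-01 9.88680451e-01 2.99654560e-03] [ 0.47152905  0.28158127 -0.33445444  0.95074645  0.00449621  0.7726887 ]
[[ 2.72999709e-04  9.56919105e-01  2.90354527e-01  7.43482966e+01]
 [ 9.99999927e-01 -3.38827575e-04  1.76442543e-04 -1.34846006e+00]
 [ 2.67221361e-04  2.90354458e-01 -9.56919128e-01 -1.42969346e+02]
 [ 0.00000000e+00  0.00000000e+00  0.00000000e+00  1.00000000e+00]]
[263.4532414   45.92225392] [  174     0   173   121 12618] ((256.058837890625, 327.32501220703125), (134.6554412841797, 128.85324096679688), 12.251676559448242) 5.945618239688173
[307.00985973 204.79335231] [ 231  168  159   73 9838] ((452.752197265625, 321.3874206542969), (190.66336059570312, 92.63948822021484), 71.94488525390625) 4.135614249472525
handle 945 ((423.2686462402344, 96.94499206542969), (131.93946838378906, 483.34124755859375), 11.187956809997559) [423.3575143  322.22309194  48.26026942]
['intrinsics', 'world_from_camera']
dish [623.43445108 -32.09047662] 106.2659350012775
7.471162876528874
tray top [[ 395.4 -125.2   45. ]
 [ 385.3   61.3   45. ]
 [ 570.    83.9   45. ]]
uprights [[ 623.  -147.4  128. ]
 [ 607.1   89.5  128. ]]
base corners [[533.8 101.1   5. ]
 [680.2 109.6   5. ]]
```

View pics/wrist1.png

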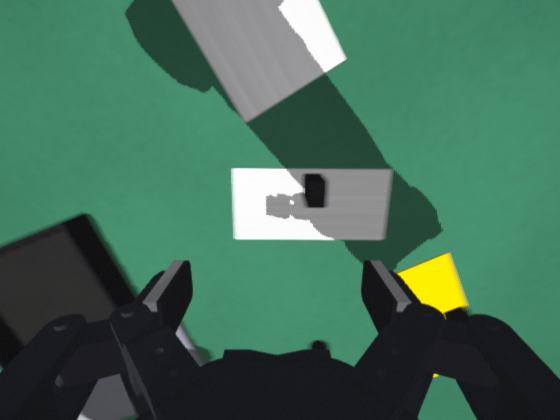

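The wrist view shows the card square in the frame (pixels 232–392 by 168–240), with its handle at (315,190). I'll go over the handle.

Call:
drive_tool(fingers=[100,100,100,100,100,100], linear=[[0.0005,0.032,0.11],[0.0005,0.032,0.11],[0.0005,0.032,0.11],[0.0005,0.032,0.11],[0.0005,0.032,0.11],[0.0005,0.032,0.11]], spin=[0.8,0.8,0.8,0.8,0.8,0.8])

```text
time: 2.32
position: [427.8, 320.1, 93.8]
orientation: [0.0, 0.163, 0.987, 0.0]
force: [-0.4, 1.4, -0.4]
opening: 0.999
grasp_force: 0.0
```

```bash
python3 - <<'E'
from h import *
im,d,W,m=cap('wrist'); save('wrist2.png',im); s=r.state();p=s['position'];Rm=Rq(s['orientation']);print(p,np.degrees(np.arctan2(Rm[1,0],Rm[0,0])))
g=im.astype(int)
a=((g.min(-1)>90)&(np.abs(W[...,2]-4)<8)).astype(np.uint8)
n,l,st,c=cv2.connectedComponentsWithStats(a)
for i in range(1,n):
    if st[i,4]>1500: q=W[l==i]; print(c[i],st[i],cv2.minAreaRect(q[:,:2].astype(np.float32)))
k=(W[...,2]>44)&(W[...,2]<54)&(np.hypot(W[...,0]-429,W[...,1]-329)<40); q=W[k];print(len(q),cv2.minAreaRect(q[:,:2].astype(np.float32)))
print('tool delta',Rm.T@(np.array([429,329.1,9])-p)/1000)
E
```

```text
[428.50417479 320.38117123  94.5601024 ] 161.18659701633135
[214.40862849  42.32743029] [  103     0   228   123 15924] ((274.8009338378906, 327.46807861328125), (97.54544067382812, 129.31375122070312), 12.632699012756348)
[284.61771896 234.91379677] [  173   187   229   100 18816] ((453.3785095214844, 319.475341796875), (192.29649353027344, 94.34567260742188), 71.74497985839844)
1317 ((427.82904052734375, 328.3927307128906), (21.83107566833496, 30.571060180664062), 71.08780670166016)
tool delta [0.00249762 0.00826487 0.08557014]
```

Call:
drive_tool(fingers=[100,100,100,100,100,100,100], linear=[[0.003,0.008,0.0],[0.003,0.008,0.02],[0.003,0.008,0.05],[0.003,0.008,0.085],[0.003,0.008,0.085],[0.003,0.008,0.085],[0.003,0.008,0.085]], spin=[-0.7,-0.7,-0.7,-0.7,-0.7,-0.7,-0.7])

```text
time: 2.95
position: [428.4, 329.6, 9.8]
orientation: [0.001, 0.157, 0.988, 0.001]
force: [0.6, 1.1, 0.6]
opening: 1.003
grasp_force: 0.0
```

Call:
drive_tool(fingers=[0,0,0,0,0,0,0,0,0,0], linear=[[0,0,0],[0,0,0],[0,0,0],[0,0,0],[0,0,0],[0,0,0],[0,0,0],[0,0,0],[0,0,0],[0,0,0]], spin=[0,0,0,0,0,0,0,0,0,0], newtons=40)

```text
time: 3.78
position: [427.5, 329.1, 8.3]
orientation: [0.0, 0.157, 0.988, 0.0]
force: [-0.7, -0.6, 5.7]
opening: 0.247
grasp_force: 40.5
```

Call:
drive_tool(fingers=[0,0,0,0,0,0,0,0,0,0], linear=[[0,0,-0.03],[0,0,-0.06],[0,0,-0.1],[0,0,-0.14],[0,0,-0.18],[0,0,-0.21],[0,0,-0.21],[0,0,-0.21],[0,0,-0.21],[0,0,-0.21]], spin=[0,0,0,0,0,0,0,0,0,0])

```text
time: 4.62
position: [425.8, 328.0, 215.5]
orientation: [-0.002, 0.157, 0.988, -0.001]
force: [-0.6, 0.2, -0.9]
opening: 0.254
grasp_force: 40.1
```

```bash
cat > dish.py <<'E'
from h import *
from scipy.optimize import least_squares
def rays(m,uv,h):
    K=np.array(m['intrinsics']);M=np.array(m['world_from_camera'])
    D=np.stack([(uv[:,0]-K[0,2])/K[0,0],-(uv[:,1]-K[1,2])/K[1,1],-np.ones(len(uv))],-1)@M[:3,:3].T
    return (M[:3,3]+D*((h-M[2,3])/D[:,2])[:,None])
if __name__=='__main__':
  for n in('scene','side'):
    im,d,W,m=cap(n); g=im.astype(int); np.savez('/tmp/'+n+'2',im=im,W=W)
    near=np.hypot(W[...,0]-618,W[...,1]+30)<135
    b=(near&(W[...,2]>103)&(W[...,2]<145)&(g.min(-1)>100)).astype(np.uint8)
    b=cv2.morphologyEx(b,cv2.MORPH_OPEN,np.ones((7,7)))
    cs,_=cv2.findContours(b,cv2.RETR_EXTERNAL,cv2.CHAIN_APPROX_NONE); cc=max(cs,key=cv2.contourArea)[:,0].astype(float)
    q=rays(m,cc,134)[:,:2]
    f=least_squares(lambda x:np.hypot(q[:,0]-x[0],q[:,1]-x[1])-x[2],[618,-30,104],loss='soft_l1',f_scale=2).x
    print(n,len(q),f,np.median(np.abs(np.hypot(*(q-f[:2]).T)-f[2])))
    o=cv2.resize(im,None,fx=1,fy=1); 
    for u,v in cc.astype(int): o[v,u]=(255,0,0)
    uu,vv=cc.mean(0).astype(int); c=o[vv-80:vv+110,uu-90:uu+110]; save('o_'+n+'.png',cv2.resize(c,None,fx=3,fy=3,interpolation=cv2.INTER_NEAREST)); print('crop origin',uu-90,vv-80)
  a,b=[cv2.imread('pics/o_%s.png'%n) for n in('scene','side')]
  w=min(a.shape[0],b.shape[0]); cv2.imwrite('pics/both.png',cv2.resize(np.hstack([a[:w],b[:w]]),None,fx=.66,fy=.66))
  s=r.state();Rm=Rq(s['orientation']);print(s['position'],np.degrees(np.arctan2(Rm[1,0],Rm[0,0])),s['force'],s['opening'])
E
python3 dish.py
```

```text
scene 358 [616.76699116 -47.49109862  88.13282959] 18.400805658756013
crop origin 131 130
side 220 [619.86182162 -21.08525875  93.08360514] 7.556119685548872
crop origin 250 116
[426.02056164 328.09750463 215.67253973] 161.91056917745138 [-0.15893377  0.31048938 -2.78706501] 0.2530155700205426
```

View pics/both.png

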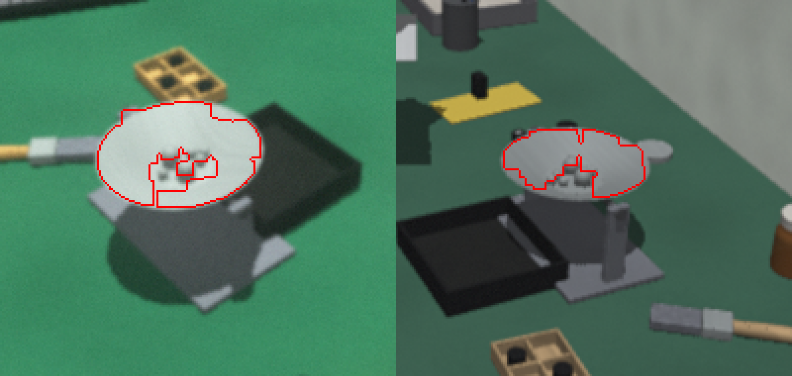

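```bash
cat > fit.py <<'E'
from h import *
def proj(m,P):
    K=np.array(m['intrinsics']);M=np.linalg.inv(np.array(m['world_from_camera']))
    c=P@M[:3,:3].T+M[:3,3]; return np.stack([K[0,2]+K[0,0]*c[...,0]/-c[...,2],K[1,2]+K[1,1]*c[...,1]/c[...,2]],-1).astype(np.float32)
t=np.linspace(0,2*np.pi,240,endpoint=False)
def score(im,m,x,y,h=134,dr=4,R0=104):
    s=[]
    for rr in(R0-dr,R0+dr):
        p=proj(m,np.stack([x+rr*np.cos(t),y+rr*np.sin(t),h+0*t],-1)); s.append(cv2.remap(im,p[None,:,0],p[None,:,1],cv2.INTER_LINEAR)[0])
    return np.minimum(np.abs(s[0]-s[1]).sum(-1),120).mean()
if __name__=='__main__':
  tot=0;xs=np.arange(600,636);ys=np.arange(-48,-8)
  for n in('scene','side'):
    im=np.load(f'/tmp/{n}2.npz')['im'].astype(np.float32);m=optics.camera_model(n)
    S=np.array([[score(im,m,x,y) for y in ys] for x in xs]); tot=tot+S/S.max()
    i=np.unravel_index(S.argmax(),S.shape);print(n,xs[i[0]],ys[i[1]],S.max(),np.median(S))
    o=im.copy()
    for rr,h in((104,134),):
        p=proj(m,np.stack([xs[i[0]]+rr*np.cos(t),ys[i[1]]+rr*np.sin(t),h+0*t],-1)).astype(int)
        for u,v in p:o[v,u]=(255,0,0)
    save('f_%s.png'%n,cv2.resize(o[130:300,(150 if n=='scene' else 250):][:,:190].astype(np.uint8),None,fx=2,fy=2,interpolation=cv2.INTER_NEAREST))
  i=np.unravel_index(tot.argmax(),tot.shape);print('both',xs[i[0]],ys[i[1]])
  cv2.imwrite('pics/fit.png',np.hstack([cv2.imread('pics/f_%s.png'%n) for n in('scene','side')]))
E
python3 fit.py
```

```text
scene 615 -28 117.126305 45.283916
side 617 -29 110.871254 35.974586
both 616 -29
```

View pics/fit.png

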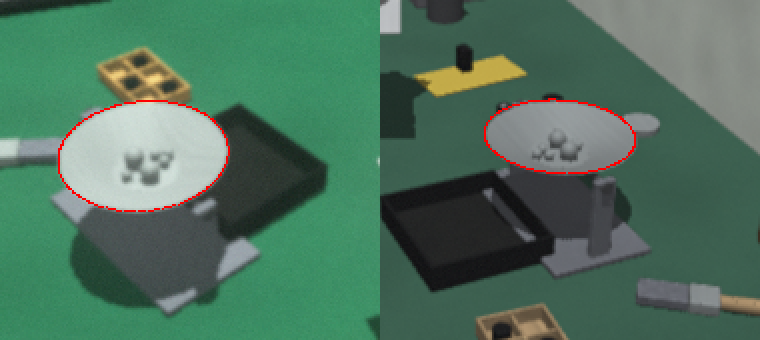

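The fitted circle sits on the rim in both views, which puts the dish middle at (616,-28.5); the stand's yaw is about 3.6°. I'll carry the card above the rim.

Call:
drive_tool(fingers=[0,0,0,0,0,0,0,0,0,0,0,0,0,0,0,0,0,0], linear=[[-0.01,-0.012,0],[-0.028,-0.032,0],[-0.05,-0.057,0],[-0.072,-0.082,0],[-0.094,-0.107,0],[-0.116,-0.132,0],[-0.138,-0.158,0],[-0.16,-0.183,0],[-0.182,-0.208,0],[-0.204,-0.233,0],[-0.224,-0.256,0],[-0.24,-0.274,0],[-0.25,-0.286,0],[-0.257,-0.2936,0],[-0.257,-0.2936,0],[-0.257,-0.2936,0],[-0.257,-0.2936,0],[-0.257,-0.2936,0]], spin=[-2,-4,-6,-8,-10,-12,-14,-16,-18,-20,-21.7,-21.7,-21.7,-21.7,-21.7,-21.7,-21.7,-21.7])

```text
time: 6.22
position: [579.7, -28.6, 217.6]
orientation: [-0.0, -0.032, 0.999, 0.0]
force: [0.7, 0.1, -2.0]
opening: 0.251
grasp_force: 39.9
```

```bash
cat > card.py <<'E'
from h import *
def card(zlo,zhi,save_as=None):
    s=r.state();Rm=Rq(s['orientation']);print('tcp',s['position'].round(1) if hasattr(s['position'],'round') else s['position'],np.degrees(np.arctan2(Rm[1,0],Rm[0,0])),'F',np.round(s['force'],1),s['opening'],s['time'])
    for n in('scene','side'):
        im,d,W,m=cap(n); g=im.astype(int)
        a=((g.min(-1)>100)&(W[...,2]>zlo)&(W[...,2]<zhi)&(np.hypot(W[...,0]-616,W[...,1]+28)<170)).astype(np.uint8)
        k,l,st,c=cv2.connectedComponentsWithStats(a); 
        if k<2: print(n,'none');continue
        i=1+st[1:,4].argmax(); q=W[l==i]
        A=np.c_[q[:,:2]-q[:,:2].mean(0),np.ones(len(q))]; pl=np.linalg.lstsq(A,q[:,2],rcond=None)[0]
        print(n,len(q),cv2.minAreaRect(q[:,:2].astype(np.float32)),'plane',pl)
        if save_as: save(save_as+'_'+n+'.png',im)
E
python3 -c "
from card import *
card(195,235,'above')"
```

```text
tcp [579.7 -28.6 217.6] -176.2775082243051 F [ 0.7  0.1 -2. ] 0.2509337250051227 6.2167
scene 1751 ((605.0802001953125, -26.75519561767578), (92.0330581665039, 192.1082763671875), 3.64978289604187) plane [-4.04014949e-03 -4.51591427e-04  2.11513117e+02]
side 566 ((610.233154296875, -48.846839904785156), (94.4324951171875, 150.88902282714844), 3.3307945728302) plane [2.35133895e-03 3.80583264e-04 2.14928368e+02]
```

Call:
drive_tool(fingers=[0,0,0,0,0,0,0,0], linear=[[0,-0.0022,0.012],[0,-0.0022,0.03],[0,-0.0022,0.048],[0,-0.0022,0.06],[0,-0.0022,0.068],[0,-0.0022,0.068],[0,-0.0022,0.07],[0,-0.0022,0.07]], spin=[0,0,0,0,0,0,0,0])

```text
time: 6.98
position: [580.9, -32.2, 148.3]
orientation: [0.001, -0.032, 0.999, -0.0]
force: [0.1, 0.1, -1.3]
opening: 0.254
grasp_force: 40.0
```

```bash
python3 -c "
from card import *
card(137,160,'low')"
```

```text
tcp [580.9 -32.2 148.3] -176.36265862619783 F [ 0.1  0.1 -1.3] 0.25435797339673594 6.9833
scene 1683 ((606.7191162109375, -30.139686584472656), (91.18164825439453, 190.42640686035156), 3.6943001747131348) plane [-6.72131929e-04 -1.15840953e-03  1.42173422e+02]
side 589 ((610.8973388671875, -46.203895568847656), (94.0273208618164, 164.74325561523438), 2.7365164756774902) plane [-4.23497299e-04 -2.90375002e-03  1.45741723e+02]
```

Call:
drive_tool(fingers=[0,0,0,0,0], linear=[[0.001,0.001,0.002],[0.001,0.001,0.004],[0.001,0.001,0.006],[0.001,0.001,0.007],[0.001,0.001,0.007]], spin=[0,0,0,0,0])

```text
time: 7.5
position: [579.4, -31.4, 141.7]
orientation: [0.0, -0.032, 1.0, -0.0]
force: [-2.5, 0.4, 6.0]
opening: 0.248
grasp_force: 41.1
```

Contact made. I'll tip along the arc about the hinge, part way first.

Call:
drive_tool(fingers=[0,0,0,0,0,0,0,0,0,0], linear=[[0.002,0,0.002],[0.004,0,0.004],[0.006,0,0.006],[0.0078,0,0.0081],[0.0095,0,0.0104],[0.0111,0,0.0127],[0.0125,0,0.0151],[0.0139,0,0.0176],[0.0139,0,0.0176],[0.0139,0,0.0176]], spin=[0,0,0,0,0,0,0,0,0,0])

```text
time: 8.33
position: [568.5, -32.1, 126.3]
orientation: [0.004, -0.032, 0.999, -0.0]
force: [-1.7, 2.5, 14.7]
opening: 0.256
grasp_force: 42.1
```

```bash
python3 -c "
from card import *
card(80,165,'tip4')
a=[cv2.imread('pics/tip4_%s.png'%n)[100:290,(130 if n=='scene' else 230):][:,:200] for n in('scene','side')]
cv2.imwrite('pics/tip4.png',cv2.resize(np.hstack(a),None,fx=2,fy=2,interpolation=cv2.INTER_CUBIC))"
```

```text
tcp [568.5 -32.1 126.3] -176.35729434467814 F [-1.7  2.5 14.7] 0.2556015521409953 8.3333
scene 2217 ((610.9253540039062, -30.939849853515625), (203.672607421875, 198.37535095214844), 52.75600814819336) plane [2.65286562e-01 3.65941686e-02 1.31183484e+02]
side 1625 ((614.4815063476562, -46.80354309082031), (197.88941955566406, 179.7522735595703), 3.2539258003234863) plane [ 3.11297370e-01 -6.32786901e-02  1.32834708e+02]
```

View pics/tip4.png

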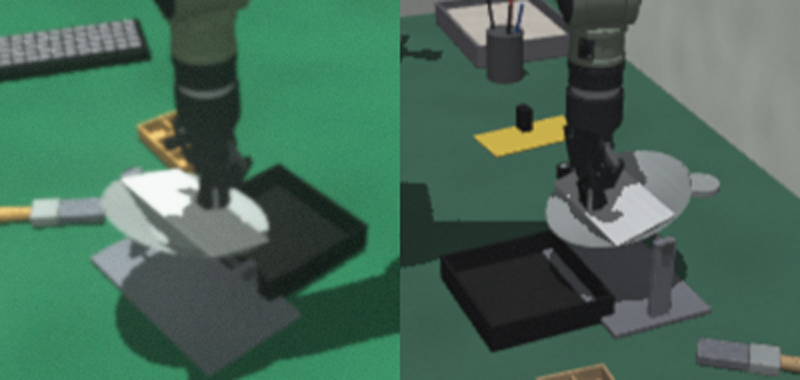

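The views show dish and card tipped together by about 0.33 rad, with the card flat on the rim. Continuing to the stop.

Call:
drive_tool(fingers=[0,0,0,0,0,0,0,0,0,0,0,0,0,0], linear=[[0.0012,0,0.0026],[0.0022,0,0.0052],[0.0032,0,0.0078],[0.004,0,0.0105],[0.0046,0,0.013],[0.0052,0,0.016],[0.0056,0,0.018],[0.006,0,0.019],[0.006,0,0.019],[0.006,0,0.019],[0.006,0,0.019],[0.006,0,0.019],[0.006,0,0.019],[0.006,0,0.019]], spin=[0,0,0,0,0,0,0,0,0,0,0,0,0,0])

```text
time: 9.6
position: [560.1, -33.0, 106.3]
orientation: [0.001, -0.031, 1.0, -0.001]
force: [-6.0, -0.5, 13.8]
opening: 0.255
grasp_force: 45.0
```

```bash
python3 -c "
from card import *
card(60,175,'tip7')
a=[cv2.imread('pics/tip7_%s.png'%n)[100:290,(130 if n=='scene' else 230):][:,:200] for n in('scene','side')]
cv2.imwrite('pics/tip7.png',cv2.resize(np.hstack(a),None,fx=2,fy=2,interpolation=cv2.INTER_CUBIC))"
```

```text
tcp [560.1 -33.  106.3] -176.3947160324402 F [-6.  -0.5 13.8] 0.25516620329455253 9.6
scene 1096 ((598.686279296875, -45.78385925292969), (137.11048889160156, 224.63035583496094), 23.465335845947266) plane [6.75534765e-01 8.32724000e-02 1.27262217e+02]
side 1443 ((603.8969116210938, -49.95704650878906), (154.809326171875, 173.03671264648438), 2.0715694427490234) plane [ 6.65613431e-01 -7.29450930e-02  1.28149460e+02]
```

View pics/tip7.png

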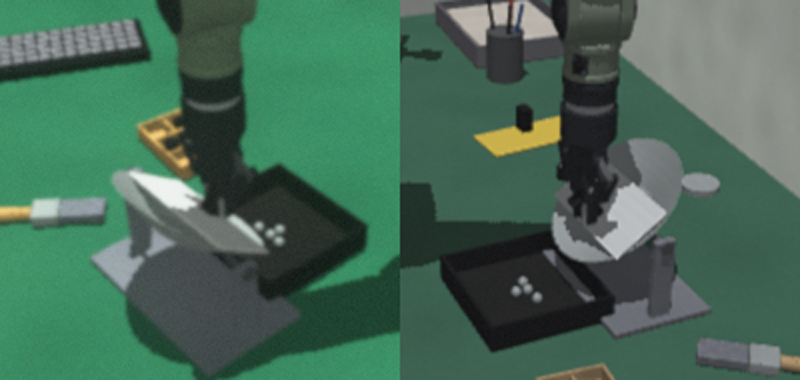

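All four small balls are in the tray (four bright dots, at about (270,234) on the left and (525,290) on the right), with none behind the card edge. Returning along the arc with a lighter grip so the card can pivot back.

Call:
drive_tool(fingers=[0,0,0,0,0,0,0,0,0,0,0,0,0,0,0,0,0,0], linear=[[0,0,-0.002],[-0.0008,0,-0.004],[-0.0018,0,-0.0065],[-0.0026,0,-0.009],[-0.0036,0,-0.0115],[-0.0046,0,-0.014],[-0.006,0,-0.0165],[-0.0072,0,-0.019],[-0.0085,0,-0.0215],[-0.0102,0,-0.024],[-0.012,0,-0.0265],[-0.014,0,-0.029],[-0.016,0,-0.031],[-0.018,0,-0.033],[-0.0195,0,-0.035],[-0.0199,0,-0.036],[-0.0199,0,-0.036],[-0.0199,0,-0.036]], spin=[0,0,0,0,0,0,0,0,0,0,0,0,0,0,0,0,0,0], newtons=20)

```text
time: 11.2
position: [580.9, -31.5, 140.7]
orientation: [0.002, -0.031, 1.0, -0.0]
force: [0.7, 0.5, 1.6]
opening: 0.256
grasp_force: 43.7
```

```bash
python3 -c "
from card import *
card(125,175,'lvl')
a=[cv2.imread('pics/lvl_%s.png'%n)[100:290,(130 if n=='scene' else 230):][:,:200] for n in('scene','side')]
cv2.imwrite('pics/lvl.png',cv2.resize(np.hstack(a),None,fx=2,fy=2,interpolation=cv2.INTER_CUBIC))"
```

```text
tcp [580.9 -31.5 140.7] -176.41338130060595 F [0.7 0.5 1.6] 0.25591230730736125 11.2
scene 622 ((598.4133911132812, -30.4373779296875), (82.40045928955078, 193.24961853027344), 2.201524496078491) plane [6.82234183e-01 3.46418030e-02 1.53790151e+02]
side 714 ((656.0550537109375, -68.73367309570312), (182.63470458984375, 97.94540405273438), 32.93976593017578) plane [-1.89660749e-01  1.13127891e-01  1.50375717e+02]
```

The card kept its tilt in the grip (front edge about 0.6 rad down). That's fine: I'll lift straight up, check the dish, carry the card back to its original free spot and press it flat there.

Call:
drive_tool(fingers=[0,0,0,0,0,0,0,0,0,0], linear=[[0,0,-0.005],[0,0,-0.01],[0,0,-0.02],[0,0,-0.035],[0,0,-0.055],[0,0,-0.075],[0,0,-0.095],[0,0,-0.105],[0,0,-0.105],[0,0,-0.105]], spin=[0,0,0,0,0,0,0,0,0,0], newtons=40)

```text
time: 12.13
position: [579.4, -31.4, 245.2]
orientation: [0.0, -0.032, 1.0, -0.0]
force: [-0.8, 0.7, -2.6]
opening: 0.25
grasp_force: 43.3
```

Call:
drive_tool(fingers=[0,0,0,0,0,0,0,0,0,0,0,0,0,0,0,0,0,0], linear=[[0.005,0.014,0],[0.013,0.038,0],[0.024,0.068,0],[0.035,0.1,0],[0.046,0.132,0],[0.057,0.164,0],[0.068,0.196,0],[0.079,0.228,0],[0.09,0.26,0],[0.101,0.292,0],[0.112,0.322,0],[0.12,0.346,0],[0.125,0.36,0],[0.128,0.369,0],[0.128,0.369,0],[0.128,0.369,0],[0.128,0.369,0],[0.128,0.369,0]], spin=[2,4,6,8,10,12,14,16,18,20,21.7,21.7,21.7,21.7,21.7,21.7,21.7,21.7])

```text
time: 13.63
position: [428.8, 327.7, 244.8]
orientation: [-0.0, 0.158, 0.987, -0.0]
force: [-0.5, -0.7, -1.2]
opening: 0.252
grasp_force: 43.4
```

```bash
python3 - <<'E'
from h import *
from fit import *
s=r.state();print(s['position'],s['force'])
a=[]
for n in('scene','side'):
    im,d,W,m=cap(n); print(n,score(im.astype(np.float32),m,616,-28.5))
    a.append(im[100:290,(130 if n=='scene' else 230):][:,:200])
save('after.png',cv2.resize(np.hstack(a),None,fx=2,fy=2,interpolation=cv2.INTER_CUBIC))
E
```

```text
[428.78928427 327.7206246  244.79408135] [-0.47072523 -0.66288008 -1.22841989]
scene 116.81108
side 110.96828
```

View pics/after.png

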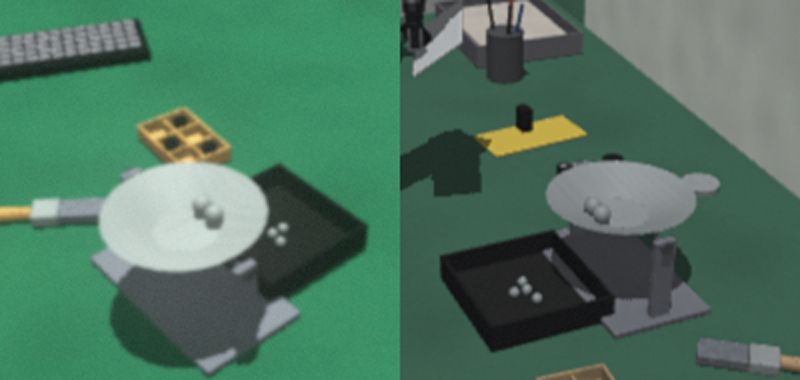

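The dish is level again with both large balls in it, at left (208,212) and right (597,210), and the four small balls are in the tray. Lowering the card now.

Call:
drive_tool(fingers=[0,0,0,0,0,0,0,0,0,0,0,0,0,0,0,0,0,0], linear=[[0,0,0.015],[0,0,0.045],[0,0,0.08],[0,0,0.115],[0,0,0.15],[0,0,0.18],[0,0,0.205],[0,0,0.22],[0,0,0.225],[0,0,0.227],[0,0,0.229],[0,0,0.231],[0,0,0.233],[0,0,0.2345],[0,0,0.236],[0,0,0.236],[0,0,0.236],[0,0,0.236]], spin=[0,0,0,0,0,0,0,0,0,0,0,0,0,0,0,0,0,0])

```text
time: 15.23
position: [429.0, 329.2, 10.3]
orientation: [0.001, 0.157, 0.988, 0.0]
force: [-1.6, -1.3, 5.1]
opening: 0.254
grasp_force: 44.7
```

```bash
cat > flat.py <<'E'
from h import *
s=r.state();print(s['position'],s['force'],s['opening'],s['time'])
im,d,W,m=cap('scene');g=im.astype(int)
a=((g.min(-1)>90)&(W[...,2]<80)&(np.hypot(W[...,0]-450,W[...,1]-320)<115)&(W[...,0]>360)).astype(np.uint8)
k,l,st,c=cv2.connectedComponentsWithStats(a)
for i in range(1,k):
    if st[i,4]<300: continue
    q=W[l==i]
    A=np.c_[q[:,:2]-q[:,:2].mean(0),np.ones(len(q))]; print(c[i],len(q),cv2.minAreaRect(q[:,:2].astype(np.float32)),'plane',np.linalg.lstsq(A,q[:,2],rcond=None)[0])
E
python3 flat.py
```

```text
[428.97342674 329.1517287   10.32770636] [-1.61537151 -1.25940766  5.14449486] 0.2543255828695227 15.2333
[361.95842294 292.55842294] 1395 ((456.67364501953125, 308.78497314453125), (211.39291381835938, 80.7580337524414), 71.60094451904297) plane [ 0.65787026 -0.18739336 29.89869925]
```

Call:
drive_tool(fingers=[0,0,0,0,0], linear=[[0,0,0.001],[0,0,0.002],[0,0,0.003],[0,0,0.003],[0,0,0.003]], spin=[0,0,0,0,0])

```text
time: 15.7
position: [429.1, 329.2, 10.1]
orientation: [0.001, 0.157, 0.988, 0.001]
force: [-7.8, -5.5, 32.8]
opening: 0.25
grasp_force: 48.5
```

```bash
python3 flat.py
```

```text
[429.08231882 329.22677468  10.11914639] [-7.75706576 -5.51272586 32.77200398] 0.24961752060380213 15.7
[361.86216798 292.54558507] 1393 ((456.6460266113281, 308.37689208984375), (210.71583557128906, 80.9916000366211), 72.01630401611328) plane [ 0.65538639 -0.18546322 29.67600264]
```

The pads won't let it pivot, so I'll ease off and open gently, letting the card drop onto its back edge.

Call:
drive_tool(fingers=[0,0,27,27,27,28,28,30,30,32,32,35,35,35,35], linear=[[0,0,-0.002],[0,0,-0.004],[0,0,-0.004],[0,0,-0.004],[0,0,-0.004],[0,0,-0.004],[0,0,-0.004],[0,0,-0.004],[0,0,-0.004],[0,0,-0.004],[0,0,-0.004],[0,0,-0.004],[0,0,-0.004],[0,0,-0.004],[0,0,-0.004]], spin=[0,0,0,0,0,0,0,0,0,0,0,0,0,0,0], newtons=20)

```text
time: 17.0
position: [428.4, 328.8, 10.1]
orientation: [0.0, 0.157, 0.988, 0.0]
force: [-0.3, 0.4, -0.9]
opening: 0.35
grasp_force: 0.0
```

```bash
python3 flat.py
```

```text
[428.35548776 328.83556047  10.08560655] [-0.26356594  0.43683291 -0.92139546] 0.3500506015681597 17.0
[356.65189873 301.63172468] 2528 ((470.13165283203125, 311.2991638183594), (197.68821716308594, 99.84892272949219), 71.10240936279297) plane [-0.00744702  0.00620297  2.14701661]
```

The card is flat on the bench. Opening fully and retreating upward.

Call:
drive_tool(fingers=[60,80,100,100,100,100,100,100,100,100,100,100,100], linear=[[0,0,0],[0,0,0],[0,0,0],[0,0,0],[0,0,-0.01],[0,0,-0.03],[0,0,-0.06],[0,0,-0.09],[0,0,-0.12],[0,0,-0.15],[0,0,-0.15],[0,0,-0.15],[0,0,-0.15]], spin=[0,0,0,0,0,0,0,0,0,0,0,0,0])

```text
time: 18.13
position: [428.1, 328.7, 160.2]
orientation: [0.0, 0.157, 0.988, 0.0]
force: [0.4, -0.5, 0.3]
opening: 0.999
grasp_force: 0.0
```

```bash
python3 flat.py; python3 - <<'E'
from fit import *
for n in('scene','side'):
    im,d,W,m=cap(n); print(n,score(im.astype(np.float32),m,616,-28.5))
    o=np.load(f'/tmp/{n}2.npz')['im']
    df=(np.abs(im.astype(int)-o).sum(-1)>90).astype(np.uint8); k,l,st,c=cv2.connectedComponentsWithStats(df)
    print([(c[i].round().tolist(),int(st[i,4])) for i in range(1,k) if st[i,4]>12])
E
```

```text
[428.09895822 328.70955086 160.23271519] [ 0.43298075 -0.54003001  0.28322064] 0.9987369749536943 18.1333
[356.80116505 301.73048544] 2575 ((469.4315490722656, 311.53057861328125), (197.53887939453125, 100.8394775390625), 71.89888000488281) plane [-0.00986226  0.00613603  2.14940596]
scene 116.61443
[([444.0, 27.0], 3526), ([400.0, 41.0], 169), ([421.0, 99.0], 1161), ([417.0, 133.0], 959), ([412.0, 161.0], 343), ([401.0, 190.0], 81), ([381.0, 231.0], 3035), ([225.0, 212.0], 334), ([416.0, 214.0], 108), ([269.0, 216.0], 74), ([441.0, 220.0], 15), ([480.0, 255.0], 55), ([357.0, 302.0], 2577), ([456.0, 278.0], 354), ([372.0, 285.0], 60), ([414.0, 328.0], 36), ([390.0, 369.0], 300)]
side 110.90147
[([196.0, 3.0], 160), ([246.0, 16.0], 122), ([252.0, 31.0], 15), ([219.0, 34.0], 25), ([219.0, 39.0], 14), ([250.0, 51.0], 159), ([81.0, 61.0], 224), ([218.0, 54.0], 152), ([236.0, 57.0], 34), ([228.0, 59.0], 54), ([238.0, 70.0], 39), ([228.0, 72.0], 20), ([223.0, 86.0], 26), ([237.0, 78.0], 23), ([244.0, 81.0], 16), ([245.0, 103.0], 111), ([227.0, 105.0], 85), ([236.0, 97.0], 28), ([235.0, 106.0], 32), ([236.0, 122.0], 21), ([246.0, 127.0], 36), ([246.0, 139.0], 461), ([271.0, 170.0], 17), ([256.0, 194.0], 628), ([181.0, 191.0], 66), ([140.0, 197.0], 20), ([342.0, 204.0], 82), ([211.0, 205.0], 15), ([324.0, 205.0], 19), ([168.0, 210.0], 131), ([330.0, 210.0], 15), ([182.0, 219.0], 35), ([292.0, 242.0], 40), ([287.0, 245.0], 22), ([298.0, 248.0], 21)]
```

No bystander has changed, the dish is level and the card lies flat. Handing in.

```bash
python3 -c "
from cell import r; print(r.sign_off())"
```

```text
the job is handed in; nothing more can be done
None
```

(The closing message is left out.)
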